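# Undo a drain-pump filter cap of unknown hand and hold it over the drip tray

## Task

Take the white filter cap off the drain pump that stands on the table: it is a twist-lock cap, and nothing on the outside shows whether this one is right- or left-handed, so try it gently both ways without forcing it, find the way that loosens it, turn it about a sixth of a turn and only then lift it straight out. Carry it over the middle of the steel drip tray and finish there still holding it in the gripper, upright (strainer down) and still, clear above the tray and touching neither tray nor pump. Leave the tray and the other things on the table where they are.

Things in the scene. Friction and masses are not known exactly. Their poses are not given: they have to be found in the camera images.
- pump: grey washing-machine drain pump, fixed to the table, left or right of the middle. Origin: on the table below the filter port's axis; z up, x towards its motor block (85 long, 90 wide, 76 mm tall, 52 to 138 mm along +x). Foot plate 215 x 110 mm. Pipe stubs 26 mm thick reach 80 mm out along +y and -y, below 65 mm height.
- port (a point): centre of the mouth of the pump's round filter port, 84 mm across, open straight up, rim 78 mm above the table. Locked, the cap's bar lies along the pump's x within 3 degrees. Its loosening way (right-handed: counter-clockwise from above; left-handed: clockwise) differs from start to start; the other way it meets a hard stop after 4 to 10 degrees (over 1 Nm within 5 degrees more; drag otherwise below 0.25 Nm).
- cap: white filter cap seated in the port, 110 to 220 g: flange disc 76 mm across, 6 mm thick, lying on the rim, with a grip bar on top and a plug with two lugs and a strainer below. Origin: centre of the flange's underside; z up, x along the bar. Turned the right way it moves easily, is free to lift from 50 degrees and meets a stop at 71: lift at about 60. Until then it has only 2 mm of lift play.
- grip_bar (a point): middle of the top edge of the cap's grip: a straight upright bar 52 mm long (cap x), 12 mm wide, 30 mm tall, standing on the flange; a thin dark rubber strip runs along its top. This point is 36 mm above the flange's underside, on the cap's axis. The flange reaches 32 mm out beside the bar on both sides; it is open above.
- strainer_foot (a point): lowest point of the cap's strainer (grey, 32 mm across), on the cap's axis 50 mm below the underside of the flange
- tray: shallow open steel drip tray, 160 x 200 mm (x, y), rim 28 mm above the table, wall 4 mm, loose; origin: centre of its underside. On the other side of the table from the pump.
- screwdriver: screwdriver, 150 mm long, lying on the table between pump and tray; origin under its middle; leave it alone
- screw_jar: glass jar with steel lid, 52 mm across, 65 mm tall, standing between pump and tray; origin under its centre; leave it alone
- lock_ring: steel ring, 56 mm across, 10 mm thick, lying flat on the table; origin under its centre; leave it alone
- mug: white mug, 76 mm across, 90 mm tall, near the table's right side; origin under its centre; leave it alone
- oil_can: can, 60 mm across, 120 mm tall, near the table's left side; origin under its centre; leave it alone
- detergent: white bottle, 84 mm across, 190 mm tall, at the back of the table; origin under its centre; leave it alone
- brush: brush with a wooden handle, 160 mm long, lying on the right; origin under its middle; leave it alone
Mind the look-alikes: they are no part of the job. What is shaped like the cap but brown is not meant.

How it is judged (in metres and radians):
On the way, in this order (a step that is already met when the one before it is completed fails the run):
1. the cap is turned more than 40 degrees from its locked position while still seated in the port (angle between the x axis of cap and the x axis of pump, either way round above 0.7 rad and z of cap in the frame of pump below 0.09 m and horizontal distance between cap and pump below 0.012 m), for 0.05 s.
2. the cap is out of the port, its strainer above the rim (z of strainer_foot in the frame of pump above 0.081 m), for 0.05 s.
At the end, for the whole second after the job is handed in: The cap is held in the gripper, strainer foot within 50 mm (horizontally) of the tray's centre and more than 35 mm above the table (rim 28 mm), tilted less than 17 degrees, moving slower than 30 mm/s, touching neither tray nor pump; tray and the other things within 30 mm of their starts (horizontal distance between strainer_foot and tray below 0.05 m and height (world z) of strainer_foot above 0.035 m and angle between cap's own z axis and vertical below 0.3 rad and contact force between the fingers and cap above 1 N and contact force between cap and tray below 0.1 N and contact force between cap and pump below 0.1 N and linear speed of cap below 0.03 m/s and distance of each of tray, screwdriver, screw_jar, lock_ring, mug, oil_can, detergent, brush from where it was at the start of the episode below 0.03 m); the arm keeps its last pose, push and grip.
It fails at once if the tray or another thing on the table is shoved more than 30 mm (distance of any of tray, screwdriver, screw_jar, lock_ring, mug, oil_can, detergent, brush from where it was at the start of the episode above 0.03 m).
It also fails if it takes over 48 s, if anything falls off the work surface, if the arm or the gripper's body presses on something with over 40 N, if the wrist force passes 120 N, or if a joint passes its speed limit or range.

## Robot

A 6-joint arm with a two-finger parallel gripper is mounted at the origin on the work surface. World frame = base frame: x ahead of the robot, y to its left, z up, the work surface at z = 0. Lengths are in mm, angles in rad, forces in N, time in s.
With the tool pointing down it reaches from about 350 to 875 mm from the base axis. Payload 4.2 kg.
Tool frame: the origin (TCP) lies midway between the tips of the shut fingers; the grasp point (between the pads) lies 19 mm behind it; z points along the fingers, y is the line along which they close (so a half turn about z gives the same grasp; the last joint's range is limited). The gripper opens to 85 mm and grips with 20 to 120 N. Pads are 22 mm wide; open, the fingers measure 114 mm over their backs; the gripper's body (76 mm by 85 mm) begins 54 mm behind the grasp point. The pads swing forward as they close: fully open they stand 13 mm farther back than shut.
Start: joints at [-1.044, 0.385, 0.008, 0, -1.194, -0.259], TCP at [165.398, -602.696, 231.312] pointing down, gripper open.
Joint ranges: [-3.14, 3.14], [-1.21, 2.06], [-1.07, 1.41], [-3.16, 2.05], [-2.99, -0.16], [-3.1, 3.1]. Speed limits (rad/s): [2.79, 2.79, 3.14, 3.14, 3.14, 3.14].

## Interface

Orientations are given as a unit quaternion [x, y, z, w].
In Python, from bench import arm gives the robot as it stands. The module is installed in compiled form; this text tells all that it offers.
- The arm moves only by the shell command python3 -m handwheel 'ROWS' [OPENING]. ROWS is JSON, a list of rows, each an object of numbers: "x", "y", "z": the shift along the world's x, y, z each as a share of 20 cm, from -1 to 1; "ax", "ay", "az": the turn, a rotation vector about the world's x, y, z each as a share of 90 degrees, from -1 to 1. In form: [{"x": .., "y": .., "z": .., "ax": .., "ay": .., "az": ..}, ...]. A call has exactly 8 rows; each row shifts and turns the commanded pose from where the row before left it; what a row does not reach is not made up. A row lasts 1/10 s, in which the tool goes at most 50 mm and 8.59 degrees, less where a joint would pass 70% of its speed; a pose out of reach is approached as far as the arm can. A call with a number of a shift or a turn outside -1 to 1 is refused whole. A call with a gripper value outside its range is refused whole. OPENING is the opening, from -1 (shut) to 1 (fully open), set as the call begins (- or left out, the last holds). The fingers move at their own pace and stop on an object; the grip force is fixed at half the most. Time passes only in rows, so rows that do not move let the fingers close, or fill a call up. It gives the time, the measured TCP pose, the force, the opening and the grip force at its end, in the units of the state.
- arm.read_state(): the state, without advancing time (a new reading comes with each control period).
- arm.get_image(name): name is "scene" or "top"; returns the picture (420x560x3 uint8, red, green, blue); there is no depth.
- arm.camera_params(name): a dict with "K" (3x3 intrinsics, pixels), "position" and "orientation" of the camera in the world. Camera axes: x right, y down, z forward; pixel columns grow to the right and rows downward; lengths in mm; the calibration is good to about 2 mm. A picture is of the moment at which its call begins. camera_params takes no time and is no camera call.
- arm.job_done(): hands the job in; it is judged then, once.
The state is a dict: "clock": time; "joints": joint angles; "joint_vel": joint speeds; "joint_efforts": joint torques, N m; "position": TCP position; "ee_rot": TCP orientation; "contact_force": force on the tool from outside, world axes, zero at the start; "wrist_torque": the same for the moment, N m; "gripper_width": finger opening in mm; "grasp_force": force on a finger pad.
Only numpy, scipy, OpenCV 4.12 (cv2) and the standard library are available. Lean on these libraries where they do the work, as an engineer would, in place of code of your own. Each camera call takes 0.05 s, during which the arm holds its last target. There are 200 camera calls.

## Working session

There is one attempt and no reset: what is moved stays moved. The work goes in short steps, Python scripts to look and compute and a shell command to move; the robot and the scene stay as the last step left them, time stands still between calls to the robot, and variables do not carry over. Pictures are saved under pics/ and viewed, at most 10 in all, crops included, and the job is handed in when it is done.

```bash
mkdir -p pics
python3 - <<'E'
from bench import arm
import cv2,json
for n in("scene","top"):
    cv2.imwrite(f"pics/{n}0.png",arm.get_image(n)[:,:,::-1]); p=arm.camera_params(n); print(n,p)
s=arm.read_state();print(s)
E
```

```text
scene {'K': array([[417.33655301,   0.        , 284.27560977],
       [  0.        , 417.33655301, 203.92752167],
       [  0.        ,   0.        ,   1.        ]]), 'position': array([1163.67510757,  524.75678286,  792.72088672]), 'orientation': array([ 0.38635319,  0.82216031, -0.37791378, -0.17878705])}
top {'K': array([[520.93999426,   0.        , 278.64730694],
       [  0.        , 520.93999426, 204.2553242 ],
       [  0.        ,   0.        ,   1.        ]]), 'position': array([ 239.27235464,  -10.70701395, 1625.50537876]), 'orientation': array([ 0.71270765, -0.69475689,  0.07207382, -0.06454484])}
{'clock': 0.1, 'joints': array([-1.04436354e+00,  3.85497724e-01,  6.76497772e-03, -4.35543070e-04,
       -1.19399066e+00, -2.58574487e-01]), 'joint_vel': array([ 0.0023414 , -0.00223602,  0.00514985,  0.00217298,  0.00095947,
        0.00052282]), 'joint_efforts': array([-3.79689764e-04, -3.93319023e+01,  1.88929188e+01,  4.19795796e+00,
       -2.57525418e-03,  1.11123612e-05]), 'position': array([ 165.28250059, -602.21333827,  230.32095401]), 'ee_rot': array([-1.33449455e-01,  9.91055131e-01,  9.67693002e-04, -1.81533787e-04]), 'contact_force': array([-0.62041606,  0.10323534, -0.34909332]), 'wrist_torque': array([ 0.05825528, -0.01706782,  0.03805452]), 'grasp_force': 0.0, 'gripper_width': 85.28828563495848}
```

View pics/top0.png

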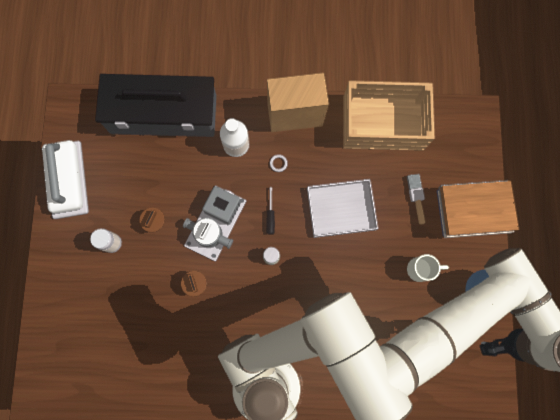

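View pics/scene0.png

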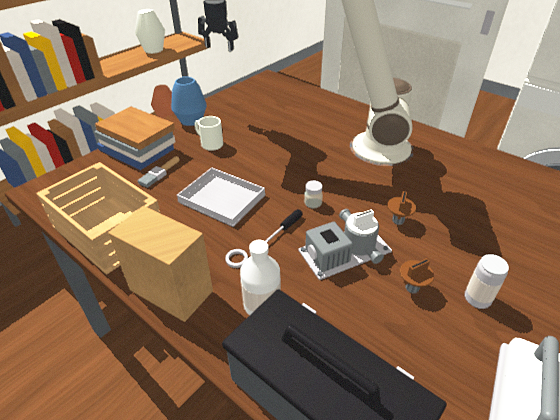

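The top view shows the pump at about (208,228) with the white cap at (207,232) and its motor block at (222,205). The tray is at (342,208), the screwdriver at (270,210) and the jar at (272,256). In the scene view the cap is at (365,222). Next I'll take close crops of both.

```bash
cat > h.py <<'E'
import numpy as np,cv2
from bench import arm
from scipy.spatial.transform import Rotation as R
def ray(n,u,v):
    p=arm.camera_params(n);d=R.from_quat(p["orientation"]).as_matrix()@np.linalg.inv(p["K"])@[u,v,1];return p["position"],d
def onplane(n,u,v,z):
    o,d=ray(n,u,v);return o+d*(z-o[2])/d[2]
def proj(n,X):
    p=arm.camera_params(n);c=R.from_quat(p["orientation"]).as_matrix().T@(np.array(X)-p["position"]);q=p["K"]@c;return q[:2]/q[2]
E
python3 - <<'E'
from h import *
t=cv2.imread("pics/top0.png");s=cv2.imread("pics/scene0.png")
a=cv2.resize(t[185:265,175:255],(400,400),interpolation=cv2.INTER_CUBIC);b=cv2.resize(s[190:270,310:390],(400,400),interpolation=cv2.INTER_CUBIC)
cv2.imwrite("pics/crop0.png",np.hstack([a,b]))
h=cv2.cvtColor(t,cv2.COLOR_BGR2HSV)
def blob(m,x0,y0,x1,y1):
    k=np.zeros_like(m);k[y0:y1,x0:x1]=m[y0:y1,x0:x1]
    c=max(cv2.findContours(k,cv2.RETR_EXTERNAL,cv2.CHAIN_APPROX_NONE)[0],key=cv2.contourArea);return cv2.minAreaRect(c),cv2.fitEllipse(c),cv2.contourArea(c)
m=((h[:,:,1]<60)&(h[:,:,2]>90)).astype(np.uint8)*255
r=blob(m,295,170,390,245)[0];print("tray",r,onplane("top",*r[0],28))
r=blob(((h[:,:,1]<60)&(h[:,:,2]>150)).astype(np.uint8)*255,185,210,228,258);print("cap",r,onplane("top",*r[1][0],84))
E
```

```text
tray ((342.32806396484375, 207.58143615722656), (52.193729400634766, 66.15216827392578), 83.0887680053711) [ 547.2724871  -223.25155109   28.        ]
cap (((210.0, 231.0), (26.0, 34.0), 90.0), ((208.48809814453125, 230.63165283203125), (25.080703735351562, 33.39719009399414), 94.06452178955078), 589.5) [455.85792825 183.62048751  84.        ]
```

View pics/crop0.png

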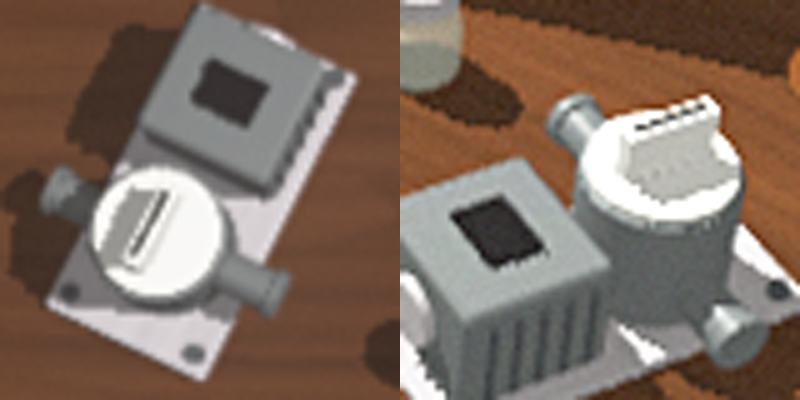

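The crop shows the cap disc centred at top pixel (206.6, 231.0). The dark strip on its bar runs from (207.6,223) to (201,236) in top, with its middle near scene pixel (363.8,212.5).

Run:
```python
from h import *
print("disc",onplane("top",206.6,231,84))
a=onplane("top",207.6,223,114);b=onplane("top",201.0,236,114);print("strip",a,b,(a+b)/2,np.degrees(np.arctan2(*(a-b)[1::-1])))
# dark strip by mask, both views
for n,f,box in(("top","top0",(196,218,213,242)),("scene","scene0",(352,205,378,222))):
    g=cv2.cvtColor(cv2.imread(f"pics/{f}.png"),cv2.COLOR_BGR2GRAY);x0,y0,x1,y1=box
    ys,xs=np.nonzero(g[y0:y1,x0:x1]<100);xs=xs+x0;ys=ys+y0;print(n,len(xs),xs.mean(),ys.mean(),xs.min(),xs.max(),ys.min(),ys.max(),onplane(n,xs.mean(),ys.mean(),114))
# plate/motor axis: motor block top corners (crop px)
c=lambda u,v:onplane("top",175+(u+.5)/5-.5,185+(v+.5)/5-.5,76)
p=[c(201,3),c(325,62),c(270,190),c(143,130)]
ctr=sum(p)/4;print("motor",ctr)
for i,j in((3,0),(2,1),(2,3),(1,0)):d=p[j]-p[i];print(np.linalg.norm(d),np.degrees(np.arctan2(d[1],d[0])))
s=arm.read_state();q=R.from_quat(s["ee_rot"]).as_matrix();print(q)
```

```text
disc [454.60473554 189.18036623  84.        ]
strip [474.12167681 183.56616581 114.        ] [435.29256973 200.84085789 114.        ] [454.70712327 192.20351185 114.        ] -23.983816114081318
top 5 196.2 219.2 196 197 218 221 [484.51427104 217.5157427  114.        ]
scene 107 367.6448598130841 210.05607476635515 352 377 205 220 [438.94847598 192.93594892 114.        ]
motor [539.96589422 149.26192466  76.        ]
85.45572942204657 -21.40439956638496
84.95419637790351 -20.673948200773463
85.43298815791157 66.1022540615864
84.37492488719626 65.72532384925667
[[-9.64382420e-01 -2.64511183e-01 -6.18096190e-04]
 [-2.64511886e-01  9.64380613e-01  1.86962306e-03]
 [ 1.01543774e-04  1.96652540e-03 -9.99998061e-01]]
```

```bash
python3 -m handwheel '[{"x":0.12,"y":0.15,"az":0.09},{"x":0.12,"y":0.15,"az":0.09},{"x":0.12,"y":0.15,"az":0.09},{"x":0.12,"y":0.15,"az":0.09},{"x":0.12,"y":0.15,"az":0.09},{"x":0.12,"y":0.15,"az":0.09},{"x":0.12,"y":0.15,"az":0.09},{"x":0.12,"y":0.15,"az":0.09}]' 1; python3 -c "
from bench import arm
print(arm.read_state()['joints'])"
```

```text
[-1.04436354e+00  3.85497724e-01  6.76497772e-03 -4.35543070e-04
 -1.19399066e+00 -2.58574487e-01]invalid input at $[0]: expected keys x, y, z, ax, ay, az
```

All six keys are required in each row.

```bash
python3 -m handwheel '[{"x":0.12,"y":0.15,"z":0,"ax":0,"ay":0,"az":0.09},{"x":0.12,"y":0.15,"z":0,"ax":0,"ay":0,"az":0.09},{"x":0.12,"y":0.15,"z":0,"ax":0,"ay":0,"az":0.09},{"x":0.12,"y":0.15,"z":0,"ax":0,"ay":0,"az":0.09},{"x":0.12,"y":0.15,"z":0,"ax":0,"ay":0,"az":0.09},{"x":0.12,"y":0.15,"z":0,"ax":0,"ay":0,"az":0.09},{"x":0.12,"y":0.15,"z":0,"ax":0,"ay":0,"az":0.09},{"x":0.12,"y":0.15,"z":0,"ax":0,"ay":0,"az":0.09}]' 1; python3 -c "
from bench import arm
print(arm.read_state()['joints'])"
```

```text
clock: 0.9
position: [357.9, -361.2, 231.0]
ee_rot: [-0.646, 0.763, 0.0, -0.0]
contact_force: [0.4, -0.1, 0.8]
gripper_width: 85.4
grasp_force: 0.0
[-4.70355331e-01  1.86657324e-01 -2.72491273e-01 -2.40590186e-04
 -1.11224548e+00  3.04094885e-01]
```

```bash
python3 -m handwheel '[{"x":0.06,"y":0.2,"z":0,"ax":0,"ay":0,"az":0.09},{"x":0.06,"y":0.2,"z":0,"ax":0,"ay":0,"az":0.09},{"x":0.06,"y":0.2,"z":0,"ax":0,"ay":0,"az":0.09},{"x":0.06,"y":0.2,"z":0,"ax":0,"ay":0,"az":0.09},{"x":0.06,"y":0.2,"z":0,"ax":0,"ay":0,"az":0.09},{"x":0.06,"y":0.2,"z":0,"ax":0,"ay":0,"az":0.09},{"x":0.06,"y":0.2,"z":0,"ax":0,"ay":0,"az":0.09},{"x":0.06,"y":0.2,"z":0,"ax":0,"ay":0,"az":0.09}]' 1 && python3 -m handwheel '[{"x":0,"y":0.15,"z":0,"ax":0,"ay":0,"az":0.018},{"x":0,"y":0.15,"z":0,"ax":0,"ay":0,"az":0.018},{"x":0,"y":0.15,"z":0,"ax":0,"ay":0,"az":0.018},{"x":0,"y":0.15,"z":0,"ax":0,"ay":0,"az":0.018},{"x":0,"y":0.15,"z":0,"ax":0,"ay":0,"az":0.018},{"x":0,"y":0.15,"z":0,"ax":0,"ay":0,"az":0.018},{"x":0,"y":0.15,"z":0,"ax":0,"ay":0,"az":0.018},{"x":0,"y":0.115,"z":0,"ax":0,"ay":0,"az":0}]' 1
python3 - <<'E'
from h import *
s=arm.read_state();m=R.from_quat(s["ee_rot"]).as_matrix();print(s["joints"],s["position"],np.degrees(np.arctan2(m[1,1],m[0,1])))
i=arm.get_image("scene");t=arm.get_image("top")
f=lambda a:cv2.resize(a,(400,400),interpolation=cv2.INTER_CUBIC)
cv2.imwrite("pics/c1.png",np.hstack([f(i[150:270,280:400]),f(t[185:265,175:255])])[:,:,::-1])
E
```

```text
clock: 1.7
position: [453.3, -41.0, 231.2]
ee_rot: [0.954, -0.298, -0.0, -0.0]
contact_force: [1.0, -0.0, 0.6]
gripper_width: 85.5
grasp_force: 0.0
clock: 2.5
position: [453.0, 191.8, 230.9]
ee_rot: [0.979, -0.205, -0.0, 0.0]
contact_force: [0.5, 0.3, -1.2]
gripper_width: 85.5
grasp_force: 0.0
[ 7.31176939e-01  1.57831654e-01 -3.08908423e-01 -2.24014965e-04
 -1.10470538e+00  4.27170574e-01] [453.00367877 191.76943695 230.94614573] -113.63734152434976
```

View pics/c1.png

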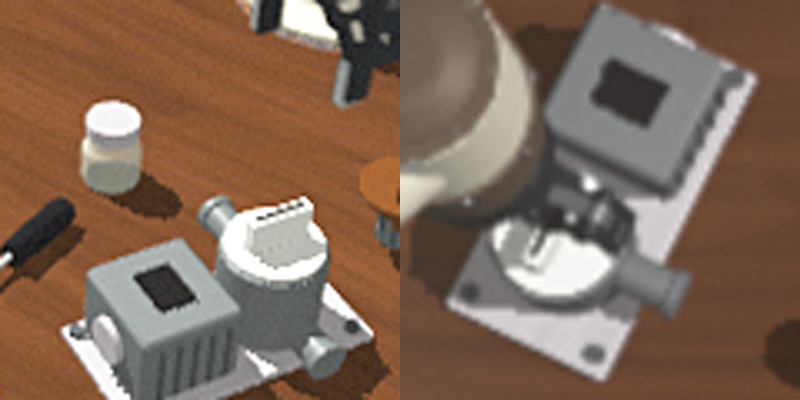

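The scene crop shows the open gripper above and behind the cap, with nothing under it but the bar. It lines up with the bar, so I'll descend.

```bash
python3 -m handwheel '[{"x":0.008,"y":0,"z":-0.13,"ax":0,"ay":0,"az":-0.004},{"x":0,"y":0,"z":-0.13,"ax":0,"ay":0,"az":0},{"x":0,"y":0,"z":-0.12,"ax":0,"ay":0,"az":0},{"x":0,"y":0,"z":-0.12,"ax":0,"ay":0,"az":0},{"x":0,"y":0,"z":-0.1,"ax":0,"ay":0,"az":0},{"x":0,"y":0,"z":-0.06,"ax":0,"ay":0,"az":0},{"x":0,"y":0,"z":-0.04,"ax":0,"ay":0,"az":0},{"x":0,"y":0,"z":0,"ax":0,"ay":0,"az":0}]' 1
python3 - <<'E'
from h import *
s=arm.read_state();m=R.from_quat(s["ee_rot"]).as_matrix();print(s["position"],s["contact_force"],s["wrist_torque"],np.degrees(np.arctan2(m[1,1],m[0,1])))
i=arm.get_image("scene")
cv2.imwrite("pics/c2.png",cv2.resize(i[150:270,310:430],(600,600),interpolation=cv2.INTER_CUBIC)[:,:,::-1])
E
```

```text
clock: 3.4
position: [454.4, 189.3, 90.3]
ee_rot: [0.978, -0.209, -0.001, 0.001]
contact_force: [0.6, 1.1, -0.5]
gripper_width: 85.3
grasp_force: 0.0
[454.39055167 189.33530609  90.34190564] [ 0.59649117  1.0786676  -0.47272539] [-0.04848545  0.01649201 -0.03664584] -114.11577038183519
```

View pics/c2.png

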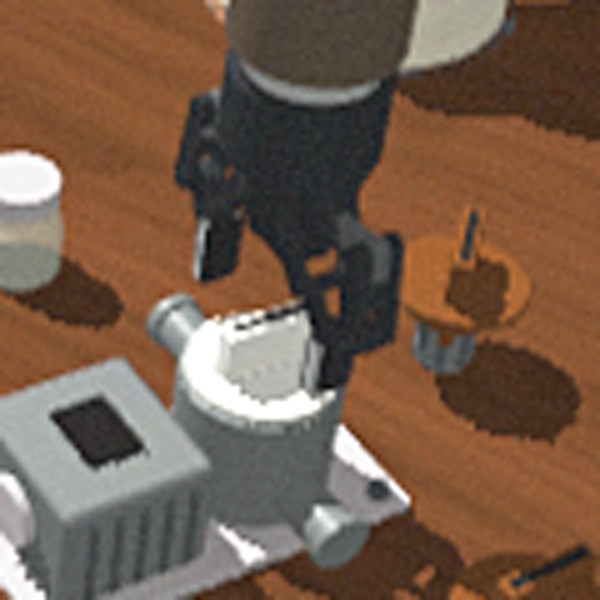

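Run:
```python
from h import *
c=np.array([454.4,189.3,0]);n=np.array([np.cos(np.radians(66)),np.sin(np.radians(66)),0]);b=np.array([np.cos(np.radians(-24)),np.sin(np.radians(-24)),0])
f=lambda X:(proj("scene",X)-[310,150]+.5)*5-.5
for k,o in(("F+",43*n+[0,0,103]),("F-",-43*n+[0,0,103]),("bar",np.array([0,0,114])),("barx+",26*b+[0,0,114]),("barx-",-26*b+[0,0,114]),("flange",np.array([0,0,84]))):print(k,f(c+o))
```

```text
F+ [315.98155363 386.16557476]
F- [215.90017005 280.65849818]
bar [267.30566054 315.2266458 ]
barx+ [222.64100003 331.05927221]
barx- [311.20493522 299.66533161]
flange [259.78698226 360.18408642]
```

The fingers sit on either side of the bar where projected: F- at about (216,270), F+ at about (325,375), bar middle at about (270,316). I'll close the gripper.

```bash
python3 -m handwheel '[{"x":0,"y":0,"z":0,"ax":0,"ay":0,"az":0},{"x":0,"y":0,"z":0,"ax":0,"ay":0,"az":0},{"x":0,"y":0,"z":0,"ax":0,"ay":0,"az":0},{"x":0,"y":0,"z":0,"ax":0,"ay":0,"az":0},{"x":0,"y":0,"z":0,"ax":0,"ay":0,"az":0},{"x":0,"y":0,"z":0,"ax":0,"ay":0,"az":0},{"x":0,"y":0,"z":0,"ax":0,"ay":0,"az":0},{"x":0,"y":0,"z":0,"ax":0,"ay":0,"az":0}]' -1
python3 - <<'E'
from h import *
s=arm.read_state();m=R.from_quat(s["ee_rot"]).as_matrix();print(s["position"],s["wrist_torque"],np.degrees(np.arctan2(m[1,1],m[0,1])))
E
```

```text
clock: 4.25
position: [455.3, 190.5, 91.7]
ee_rot: [0.978, -0.208, 0.0, -0.0]
contact_force: [-0.3, -0.1, 4.5]
gripper_width: 11.0
grasp_force: 60.1
[455.27384765 190.54306525  91.74735215] [0.09484318 0.33661898 0.00395066] -114.06274987313292
```

```bash
cat > st.py <<'E'
from h import *
s=arm.read_state();m=R.from_quat(s["ee_rot"]).as_matrix();print("torque",s["wrist_torque"].round(3),"F",s["contact_force"].round(1),"yaw",np.degrees(np.arctan2(m[1,1],m[0,1])).round(2),s["position"].round(1),s["joints"].round(2))
E
python3 -m handwheel '[{"x":0,"y":0,"z":0,"ax":0,"ay":0,"az":0.012},{"x":0,"y":0,"z":0,"ax":0,"ay":0,"az":0.012},{"x":0,"y":0,"z":0,"ax":0,"ay":0,"az":0.012},{"x":0,"y":0,"z":0,"ax":0,"ay":0,"az":0.012},{"x":0,"y":0,"z":0,"ax":0,"ay":0,"az":0.012},{"x":0,"y":0,"z":0,"ax":0,"ay":0,"az":0},{"x":0,"y":0,"z":0,"ax":0,"ay":0,"az":0},{"x":0,"y":0,"z":0,"ax":0,"ay":0,"az":0}]' - ; python3 st.py
```

```text
clock: 5.05
position: [455.5, 190.8, 91.7]
ee_rot: [0.987, -0.162, 0.001, -0.001]
contact_force: [-0.9, 0.2, 6.2]
gripper_width: 10.6
grasp_force: 60.3
torque [ 0.318  0.256 -0.136] F [-0.9  0.2  6.2] yaw -108.64 [455.5 190.8  91.7] [ 0.73  0.32 -0.5   0.   -0.75  0.52]
```

```bash
python3 -m handwheel '[{"x":0,"y":0,"z":0,"ax":0,"ay":0,"az":0.012},{"x":0,"y":0,"z":0,"ax":0,"ay":0,"az":0.012},{"x":0,"y":0,"z":0,"ax":0,"ay":0,"az":0.012},{"x":0,"y":0,"z":0,"ax":0,"ay":0,"az":0.012},{"x":0,"y":0,"z":0,"ax":0,"ay":0,"az":0},{"x":0,"y":0,"z":0,"ax":0,"ay":0,"az":0},{"x":0,"y":0,"z":0,"ax":0,"ay":0,"az":0},{"x":0,"y":0,"z":0,"ax":0,"ay":0,"az":0}]' - ; python3 st.py
```

```text
clock: 5.85
position: [455.5, 191.0, 91.7]
ee_rot: [0.992, -0.127, 0.0, -0.001]
contact_force: [-0.5, 1.8, 5.3]
gripper_width: 11.0
grasp_force: 67.7
torque [ 0.483  0.281 -1.179] F [-0.5  1.8  5.3] yaw -104.61 [455.5 191.   91.7] [ 0.73  0.32 -0.5  -0.   -0.75  0.59]
```

Turning counter-clockwise hits a hard stop at about 9.5° with 1.18 Nm, so the cap is left-handed. I'll turn it clockwise.

```bash
python3 -m handwheel '[{"x":0,"y":0,"z":0,"ax":0,"ay":0,"az":-0.03},{"x":0,"y":0,"z":0,"ax":0,"ay":0,"az":-0.04},{"x":0,"y":0,"z":0,"ax":0,"ay":0,"az":-0.04},{"x":0,"y":0,"z":0,"ax":0,"ay":0,"az":-0.04},{"x":0,"y":0,"z":0,"ax":0,"ay":0,"az":-0.04},{"x":0,"y":0,"z":0,"ax":0,"ay":0,"az":-0.04},{"x":0,"y":0,"z":0,"ax":0,"ay":0,"az":-0.04},{"x":0,"y":0,"z":0,"ax":0,"ay":0,"az":-0.04}]' - ; python3 st.py
```

```text
clock: 6.65
position: [455.6, 190.5, 91.7]
ee_rot: [0.933, -0.361, 0.001, -0.0]
contact_force: [0.3, -0.1, 4.6]
gripper_width: 10.8
grasp_force: 60.2
torque [-0.011  0.02   0.121] F [ 0.3 -0.1  4.6] yaw -132.31 [455.6 190.5  91.7] [ 0.73  0.32 -0.5   0.   -0.75  0.11]
```

```bash
python3 -m handwheel '[{"x":0,"y":0,"z":0,"ax":0,"ay":0,"az":-0.066},{"x":0,"y":0,"z":0,"ax":0,"ay":0,"az":-0.066},{"x":0,"y":0,"z":0,"ax":0,"ay":0,"az":-0.066},{"x":0,"y":0,"z":0,"ax":0,"ay":0,"az":-0.066},{"x":0,"y":0,"z":0,"ax":0,"ay":0,"az":-0.066},{"x":0,"y":0,"z":0,"ax":0,"ay":0,"az":-0.066},{"x":0,"y":0,"z":0,"ax":0,"ay":0,"az":-0.066},{"x":0,"y":0,"z":0,"ax":0,"ay":0,"az":0}]' - ; python3 st.py
```

```text
clock: 7.45
position: [455.6, 190.6, 91.7]
ee_rot: [0.744, -0.668, 0.0, -0.001]
contact_force: [-0.1, -0.7, 6.2]
gripper_width: 10.5
grasp_force: 60.3
torque [-0.044 -0.029 -0.157] F [-0.1 -0.7  6.2] yaw -173.81 [455.6 190.6  91.7] [ 0.73  0.32 -0.5   0.   -0.75 -0.62]
```

```bash
python3 -m handwheel '[{"x":0,"y":0,"z":0.01,"ax":0,"ay":0,"az":0},{"x":0,"y":0,"z":0.01,"ax":0,"ay":0,"az":0},{"x":0,"y":0,"z":0.01,"ax":0,"ay":0,"az":0},{"x":0,"y":0,"z":0.01,"ax":0,"ay":0,"az":0},{"x":0,"y":0,"z":0.01,"ax":0,"ay":0,"az":0},{"x":0,"y":0,"z":0.01,"ax":0,"ay":0,"az":0},{"x":0,"y":0,"z":0,"ax":0,"ay":0,"az":0},{"x":0,"y":0,"z":0,"ax":0,"ay":0,"az":0}]' - ; python3 st.py
```

```text
clock: 8.25
position: [454.9, 190.3, 103.4]
ee_rot: [0.744, -0.668, -0.0, -0.0]
contact_force: [-0.3, -0.1, -1.2]
gripper_width: 11.0
grasp_force: 59.2
torque [ 0.051 -0.044  0.005] F [-0.3 -0.1 -1.2] yaw -173.83 [454.9 190.3 103.4] [ 0.73  0.3  -0.48 -0.   -0.78 -0.62]
```

It lifts free, so I'll raise it clear.

```bash
python3 -m handwheel '[{"x":0,"y":0,"z":0.05,"ax":0,"ay":0,"az":0},{"x":0,"y":0,"z":0.08,"ax":0,"ay":0,"az":0},{"x":0,"y":0,"z":0.1,"ax":0,"ay":0,"az":0},{"x":0,"y":0,"z":0.1,"ax":0,"ay":0,"az":0},{"x":0,"y":0,"z":0.1,"ax":0,"ay":0,"az":0},{"x":0,"y":0,"z":0.1,"ax":0,"ay":0,"az":0},{"x":0,"y":0,"z":0.06,"ax":0,"ay":0,"az":0},{"x":0,"y":0,"z":0,"ax":0,"ay":0,"az":0}]' - ; python3 st.py
python3 - <<'E'
from h import *
i=arm.get_image("scene");t=arm.get_image("top")
f=lambda a:cv2.resize(a,(400,400),interpolation=cv2.INTER_CUBIC)
cv2.imwrite("pics/c3.png",np.hstack([f(i[120:270,280:430]),f(t[150:270,280:400])])[:,:,::-1])
E
```

```text
clock: 9.05
position: [455.8, 190.9, 223.4]
ee_rot: [0.744, -0.668, 0.0, -0.002]
contact_force: [-0.3, 0.2, -1.6]
gripper_width: 10.8
grasp_force: 59.4
torque [0.022 0.002 0.022] F [-0.3  0.2 -1.6] yaw -173.82 [455.8 190.9 223.4] [ 0.73  0.17 -0.32  0.   -1.08 -0.62]
```

View pics/c3.png

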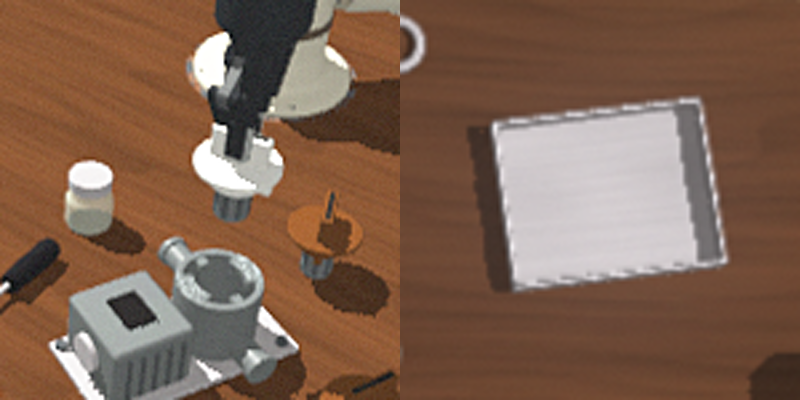

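The cap is held upright above the open port, and the tray centre at (342,208) agrees with the first fix of (547,-223). I'll carry it across, with the strainer foot about 160 mm up.

```bash
python3 -m handwheel '[{"x":0.015,"y":-0.07,"z":0,"ax":0,"ay":0,"az":0},{"x":0.028,"y":-0.14,"z":0,"ax":0,"ay":0,"az":0},{"x":0.028,"y":-0.14,"z":0,"ax":0,"ay":0,"az":0},{"x":0.028,"y":-0.14,"z":0,"ax":0,"ay":0,"az":0},{"x":0.028,"y":-0.14,"z":0,"ax":0,"ay":0,"az":0},{"x":0.028,"y":-0.14,"z":0,"ax":0,"ay":0,"az":0},{"x":0.028,"y":-0.14,"z":0,"ax":0,"ay":0,"az":0},{"x":0.028,"y":-0.14,"z":0,"ax":0,"ay":0,"az":0}]' - && python3 -m handwheel '[{"x":0.035,"y":-0.14,"z":0,"ax":0,"ay":0,"az":0},{"x":0.035,"y":-0.14,"z":0,"ax":0,"ay":0,"az":0},{"x":0.035,"y":-0.14,"z":0,"ax":0,"ay":0,"az":0},{"x":0.035,"y":-0.14,"z":0,"ax":0,"ay":0,"az":0},{"x":0.035,"y":-0.14,"z":0,"ax":0,"ay":0,"az":0},{"x":0.035,"y":-0.14,"z":0,"ax":0,"ay":0,"az":0},{"x":0.028,"y":-0.12,"z":-0.05,"ax":0,"ay":0,"az":0},{"x":0,"y":-0.06,"z":-0.05,"ax":0,"ay":0,"az":0}]' - && python3 -m handwheel '[{"x":0,"y":0,"z":-0.05,"ax":0,"ay":0,"az":0},{"x":0,"y":0,"z":-0.05,"ax":0,"ay":0,"az":0},{"x":0,"y":0,"z":-0.02,"ax":0,"ay":0,"az":0},{"x":0,"y":0,"z":0,"ax":0,"ay":0,"az":0},{"x":0,"y":0,"z":0,"ax":0,"ay":0,"az":0},{"x":0,"y":0,"z":0,"ax":0,"ay":0,"az":0},{"x":0,"y":0,"z":0,"ax":0,"ay":0,"az":0},{"x":0,"y":0,"z":0,"ax":0,"ay":0,"az":0}]' - ; python3 st.py
python3 - <<'E'
from h import *
i=arm.get_image("scene");t=arm.get_image("top")
cv2.imwrite("pics/c4.png",np.hstack([cv2.resize(i[80:280,140:340],(400,400)),cv2.resize(t[130:290,250:410],(400,400))])[:,:,::-1])
E
```

```text
clock: 9.95
position: [496.5, -21.7, 220.1]
ee_rot: [0.744, -0.668, -0.001, 0.001]
contact_force: [0.7, 0.3, -1.5]
gripper_width: 10.9
grasp_force: 59.4
clock: 10.75
position: [544.3, -226.0, 199.5]
ee_rot: [0.743, -0.669, -0.001, 0.001]
contact_force: [-0.0, 0.2, -1.5]
gripper_width: 10.7
grasp_force: 59.4
clock: 11.55
position: [545.0, -223.6, 177.7]
ee_rot: [0.744, -0.668, 0.0, -0.0]
contact_force: [-0.0, -0.2, -1.1]
gripper_width: 10.8
grasp_force: 59.4
torque [ 0.005  0.034 -0.007] F [-0.  -0.2 -1.1] yaw -173.82 [ 545.  -223.6  177.7] [-0.11  0.37 -0.16  0.   -1.04  0.22]
```

View pics/c4.png

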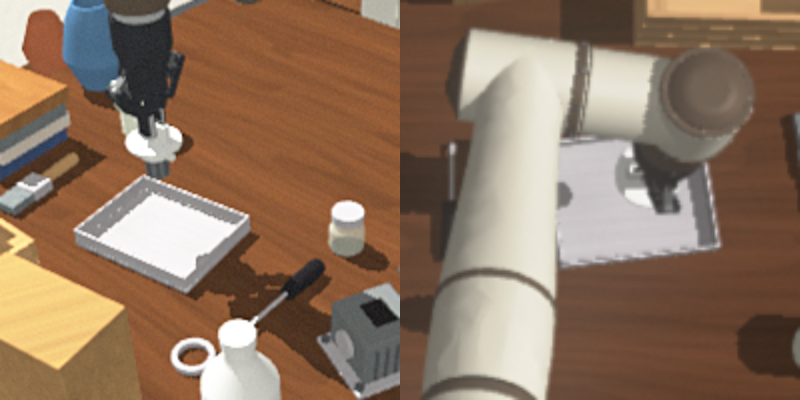

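The cap hangs upright over the tray with its foot about 115 mm up, and nothing else has moved. Handing in.

```bash
python3 -c "
from h import *
print(proj('top',[545,-223.5,170]))
print(arm.job_done())"
```

```text
[349.02268599 199.12882909]
the job is handed in; nothing more can be done
None
```

I took the cap off (it was left-handed, loosening clockwise by about 60°) and handed in with it held upright and still, about 115 mm above the middle of the tray; the judge's verdict wasn't returned.

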